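# Load a tube rack and wind the dispensing table up to its mark

### The arm

A 6-joint arm with a two-finger parallel gripper is mounted at the origin on the work surface. World frame = base frame: x ahead of the robot, y to its left, z up, the work surface at z = 0. Lengths are in m, angles in rad, forces in N, time in s.
With the tool pointing down it reaches from about 0.375 to 0.925 m from the base axis. Payload 5.7 kg.
Tool frame: the origin (TCP) lies midway between the tips of the shut fingers; the grasp point (between the pads) lies 19 mm behind it; z points along the fingers, y is the line along which they close (so a half turn about z gives the same grasp; the last joint's range is limited). The gripper opens to 88 mm and grips with 3 to 60 N. Pads are 20 mm wide; open, the fingers measure 115 mm over their backs; the gripper's body (75 mm by 178 mm) begins 61 mm behind the grasp point.
Start: joints at [1.18, 0.359, 1.51, -0, 1.272, -0.115], TCP at [0.163, 0.577, 0.223] pointing down, gripper open.
Joint ranges: [-2.97, 2.97], [-1.01, 2.36], [0.21, 2.38], [-0.96, 4.11], [0.2, 2.71], [-2.98, 2.98]. Speed limits (rad/s): [2.39, 2.39, 3.14, 3.14, 3.14, 3.14].

### API

Orientations are given as a unit quaternion [x, y, z, w].
In Python, from bench import move_ptp, servo_line, goto_joints, move_gripper, sleep, inverse_kinematics, capture, PlanningError, close_job, spot_in, silhouettes, current_clock, current_joint_pos, current_qvel, current_joint_torque, current_position, current_orientation, current_force, current_torque, current_finger_gap, current_grip_force gives the robot as it stands. Calls block until the motion is done:
- move_ptp(position, orientation): joint-space move of the TCP to a pose.
- servo_line(position, orientation=None, rate=0.15, contact_N=None): straight line of the TCP; orientation=None keeps the orientation; rate is the mean speed in m/s. With contact_N (N) it stops when the force on the tool has changed by that much, and returns True; else False.
- goto_joints(angles): joint-space move.
- move_gripper(opening): finger opening in m; the grip force is fixed at half the most; returns when the fingers have stopped.
- sleep(seconds).
- inverse_kinematics(position, orientation): joint angles nearest the present ones, or None.
- capture(name): name is "scene" or "side" or "wrist"; returns a dict with "image" (400x640x3 uint8, blue, green, red), "range_z" (400x640 float32, m along the optical axis (not along the pixel's ray), 0 where there is no reading), "intrinsics" (3x3 intrinsics, pixels), "R" (3x3) and "t" (3): a world point X has camera coordinates R X + t. Camera axes: x right, y down, z forward; pixel columns grow to the right and rows downward; lengths in m; the calibration is good to about 2 mm. A picture is of the moment at which its call begins.
A pose or a line that the arm cannot do raises PlanningError and nothing moves.
- close_job(): hands the job in; it is judged then, once.
Trained networks look in the newest picture that a camera, given by its name, has taken for a name from the list of things; names that differ only in an ending like _2 or _b are one class to them, and where a whole thing is asked for, a point or a joint stands for the part that bears it (a point fixed in the world has none). Each returns a list of dicts, best first, with "conf" (0 to 1); they miss things now and then, are a little off and sometimes report something else, mostly with a low value. They report only what shows in the picture. A call takes as long as a camera call. They do not tell look-alikes from the thing itself.
- spot_in(camera, query): "xy" ([column, row] in pixels, amid what is visible of it).
- silhouettes(camera, query): "region" (400x640 bool, what is visible of it) and "xy" ([column, row] in pixels, amid what is visible of it).
Readings, each from a call of its own:
- current_clock(): time.
- current_joint_pos(): joint angles.
- current_qvel(): joint speeds.
- current_joint_torque(): joint torques, N m.
- current_position(): TCP position.
- current_orientation(): TCP orientation.
- current_force(): force on the tool from outside, world axes, zero at the start.
- current_torque(): the same for the moment, N m.
- current_finger_gap(): finger opening in m.
- current_grip_force(): force on a finger pad.
Only numpy, scipy, OpenCV 4.12 (cv2) and the standard library are available. Lean on these libraries where they do the work, as an engineer would, in place of code of your own. Each camera call takes 0.05 s, during which the arm holds its last target. There are 200 camera calls.

### The job

Wind the handwheel back until the table has come well clear of the nozzles (at least 20 mm short of the red mark), put the pink tube rack in the nest on the table and press it down until it sits flat and fully home. Then wind the table forward to bring its pointer to the line on the red mark, finishing with a forward (clockwise) turn so that the backlash is taken up, and let go. Leave the other things on the bench where they stand.

Things in the scene. Friction and masses are not known exactly. Their poses are not given: they have to be found in the camera images.
- stand: Hand-wound dispensing table fixed to the bench, standing crosswise: grey and aluminium linear stage 385 mm long, 190 mm wide, black handwheel at its right end. Origin on the bench under the wheel's face. x points along the level spindle from the wheel to the moving table and beyond (forward), z up, y left of x (the side to the robot). All points on the stand but the handle have these axes.
- spindle (a joint): Turn of the spindle, rad; grows clockwise as seen when facing the wheel (handle going from +y over the top, +z, to -y). Clockwise winds the table forward, away from the wheel, 16 mm a turn (2.55 mm a rad); anticlockwise back. The table cannot be pushed, only wound.
- handwheel (a joint): Backlash, rad: turn of the wheel against the spindle. +0.785 when taken up by a forward (clockwise) turn, -0.785 by a backward one, in between when slack; starts anywhere. So on a change of direction the wheel turns up to a quarter turn (1.57 rad) before the table moves. Wheel and table stay where they are left.
- wheel_center (a point): Centre of the circle, 34 mm in radius, on which the middle of the red handle goes round: on the wheel's axis, 85 mm above the bench, 30 mm in front of the face of the wheel. The black wheel is a disc 92 mm across. Winding takes under 5 N.
- handle_grip (a point): Middle of the red revolving handle: a rod 19 mm thick, 50 mm long, sticking out level from the wheel, away from the table. It spins freely on its pin, so it can be held while carried round. The wheel's face is 30 mm from this point: a gripper from straight above would meet the wheel, so lean it 20 to 45 degrees away from the wheel. The axes turn with the handle.
- pointer (a point): Tip of the yellow pointer with a black line on the -y edge of the moving table (the side away from the robot), 115 mm above the bench. The table can travel from about 43 mm short of the mark to 25 mm past it; at the start it has been left 5 to 13 mm past it.
- mark (a point): End of the white line of the red mark block on the white scale bar beside the table, 115 mm above the bench. The pointer is set when its tip meets this point, that is when it lies at x = 0 in this point's axes (x forward along the travel). Scale ticks stand 5 mm apart.
- nest (a point): Middle of the rack's seat on the moving table (top of two steel parallels), 120 mm above the bench; the rack lies with its length along x. End stops leave it 2.5 mm play each way along x. Two posts at its -y side and two on a sprung jaw at its +y side hold it; the middle 66 mm of both sides is free for fingers, which must stay 4 mm above the seat's level.
- jaw_top (a point): Top of the sprung jaw, on the +y side of the nest. Posts and stops rise 18 mm above the seat; above 6 mm they slope 4.5 mm outward as lead-in. The jaw must be pushed aside 2 mm, so a rack just laid in hangs 3 to 12 mm too high, flat or tilted. Pressing on the middle of its top with 10 to 20 N, steadily or in a few taps, sends it home.
- nozzles (a point): Tips of the four steel nozzles under a white head on a portal over the table's far end, 173 mm above the bench. The head's near face is 11 mm nearer the wheel than this point, and 38 mm beyond the nest's middle when the pointer is on the mark; its portal is 273 mm high.
- pink_rack_center (a point): Pink tube rack, loose, 124 x 46 x 32 mm, 0.11 to 0.23 kg; the point is the middle of the block, 16 mm above its underside. x along its length, z up. White tubes stand 11 mm above the top in the last two rows at each end; the 70 mm between them is flat. Either way round will do.
- blue_rack_center (a point): Blue tube rack of the same size with clear tubes, not wanted, lies beside the pink one; they may stand in either place. Point and axes as for the pink one.
- reagent_bottle: Amber bottle, 60 mm across, 140 mm tall, loose. Origin under its centre.
- media_jar: White jar with red cap, 68 mm across, 85 mm tall, loose. Origin under its centre.
- tube_stand: White block with two green-capped tubes, 75 x 45 x 102 mm, loose. Origin under its centre.
Things that resemble listed ones, but are neither listed nor needed, are in the scene too. Leave any green or turquoise look-alike of the part that bears pink_rack_center alone.

How it is judged:
On the way, in this order (a step that is already met when the one before it is completed fails the run):
1. the table is wound back at least 20 mm short of the mark (x of pointer in the frame of mark below -0.02 m), for 0.1 s.
2. the pink rack is pressed flat and home in the nest while the table is still at least 10 mm short of the mark (x of pointer in the frame of mark below -0.01 m and horizontal distance between pink_rack_center and nest below 0.007 m and z of pink_rack_center in the frame of nest below 0.018 m and angle between pink_rack_center's own z axis and vertical below 0.05 rad), for 0.2 s.
At the end, for the whole second after the job is handed in: The pointer is within 2 mm of the mark; the backlash is taken up forward (handwheel play above +0.35 rad of 0.785); the pink rack lies in the nest within 7 mm of its middle, less than 2 mm above its seat and tilted under 0.05 rad; the wheel is at rest and released (x of pointer in the frame of mark between -0.002 and 0.002 m and value of joint handwheel above 0.35 rad and horizontal distance between pink_rack_center and nest below 0.007 m and z of pink_rack_center in the frame of nest below 0.018 m and angle between pink_rack_center's own z axis and vertical below 0.05 rad and velocity of joint handwheel between -0.1 and 0.1 rad/s); the robot touches nothing.
It fails at once if another thing on the bench is moved by more than 30 mm (distance of any of blue_rack_center, reagent_bottle, media_jar, tube_stand from where it was at the start of the episode above 0.03 m).
It also fails if it takes over 72 s, if anything falls off the work surface, if the arm or the gripper's body presses on something with over 40 N, if the wrist force passes 120 N, or if a joint passes its speed limit or range.

## Working session

There is one attempt and no reset: what is moved stays moved. The work goes in short steps, each a Python script; the robot and the scene stay as the last script left them, time stands still between calls to the robot, and variables do not carry over. Pictures are saved under pics/ and viewed, at most 10 in all, crops included, and the job is handed in when it is done.

```bash
ls; mkdir -p pics; cat > h.py <<'E'
import numpy as np, cv2
from bench import *
from scipy.spatial.transform import Rotation as Ro
def pt(c,u,v,r=2):
    u,v=int(round(u)),int(round(v)); w=c["range_z"][max(0,v-r):v+r+1,max(0,u-r):u+r+1]; w=w[w>0]
    if not len(w): return None
    z=np.median(w); K=c["intrinsics"]
    return c["R"].T@(np.array([(u-K[0,2])/K[0,0]*z,(v-K[1,2])/K[1,1]*z,z])-c["t"])
def cloud(c,m):
    v,u=np.nonzero(m&(c["range_z"]>0)); z=c["range_z"][v,u]; K=c["intrinsics"]
    return (np.c_[(u-K[0,2])/K[0,0]*z,(v-K[1,2])/K[1,1]*z,z]-c["t"])@c["R"]
def onplane(c,u,v,h):
    K=c["intrinsics"]; d=c["R"].T@np.array([(u-K[0,2])/K[0,0],(v-K[1,2])/K[1,1],1]); o=-c["R"].T@c["t"]
    return o+d*(h-o[2])/d[2]
def proj(c,X):
    p=c["intrinsics"]@(c["R"]@np.asarray(X)+c["t"]); return p[:2]/p[2]
E
python3 - <<'E'
from h import *
ims=[]
for n in ["scene","side"]:
    c=capture(n); cv2.imwrite(f"pics/{n}0.png",c["image"])
    print(n,"cam",np.round(-c["R"].T@c["t"],3),"fwd",np.round(c["R"][2],2))
    for q in ["stand","pink_rack_center","blue_rack_center","handle_grip","pointer","mark","nest","jaw_top","nozzles","wheel_center"]:
        for d in spot_in(n,q)[:3]:
            p=pt(c,*d["xy"]); print(q,round(d["conf"],2),np.round(d["xy"]),None if p is None else np.round(p,3))
print(current_clock(),current_orientation())
E
```

```text
pics
scene cam [1.017 0.774 0.805] fwd [-0.41 -0.7  -0.58]
stand 0.82 [343. 232.] [0.55  0.12  0.113]
pink_rack_center 0.95 [224. 185.] [ 0.722 -0.417  0.03 ]
pink_rack_center 0.76 [242. 236.] [ 0.771 -0.115  0.025]
pink_rack_center 0.62 [289. 151.] [ 0.394 -0.52   0.031]
blue_rack_center 0.82 [296. 175.] [ 0.457 -0.339  0.027]
handle_grip 0.51 [339. 221.] [0.536 0.078 0.117]
handle_grip 0.4 [310. 177.] [ 0.49  -0.169  0.12 ]
pointer 0.77 [340. 221.] [0.532 0.077 0.115]
pointer 0.74 [312. 175.] [ 0.399 -0.316  0.02 ]
mark 0.67 [341. 230.] [0.551 0.111 0.114]
nest 0.77 [340. 223.] [0.539 0.088 0.119]
jaw_top 0.67 [351. 218.] [0.504 0.092 0.125]
nozzles 0.62 [343. 230.] [0.547 0.115 0.115]
wheel_center 0.56 [343. 233.] [0.552 0.122 0.112]
side cam [-0.211 -0.751  0.768] fwd [ 0.61  0.6  -0.52]
stand 0.62 [302. 210.] [ 0.471 -0.003  0.11 ]
pink_rack_center 0.94 [457. 268.] [ 0.661 -0.464  0.042]
pink_rack_center 0.94 [388. 214.] [ 0.76  -0.147  0.032]
pink_rack_center 0.86 [403. 266.] [ 0.563 -0.345  0.033]
blue_rack_center 0.95 [382. 293.] [ 0.43  -0.368  0.033]
handle_grip 0.16 [209. 208.] [0.293 0.284 0.061]
pointer 0.96 [302. 199.] [0.507 0.036 0.119]
pointer 0.36 [303. 209.] [ 0.474 -0.005  0.113]
mark 0.86 [302. 210.] [ 0.471 -0.003  0.11 ]
nest 0.72 [302. 202.] [0.49  0.017 0.123]
jaw_top 0.58 [257. 172.] [0.6   0.42  0.044]
jaw_top 0.25 [378. 292.] [ 0.426 -0.357  0.032]
nozzles 0.65 [304. 210.] [ 0.472 -0.012  0.113]
wheel_center 0.63 [304. 209.] [ 0.474 -0.01   0.115]
1.1 [ 1.37447196e-01  9.90509094e-01 -5.51145958e-05 -1.14187622e-05]
```

View pics/scene0.png

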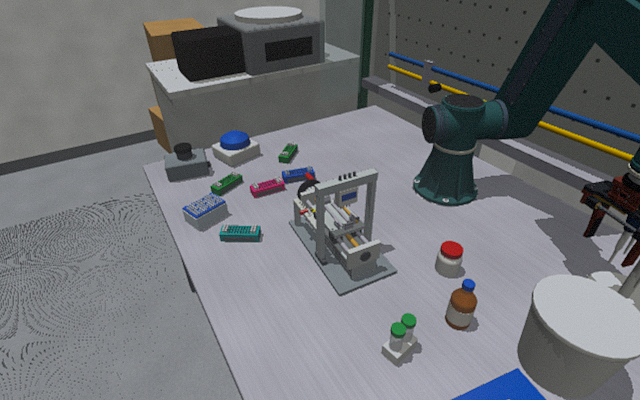

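View pics/side0.png

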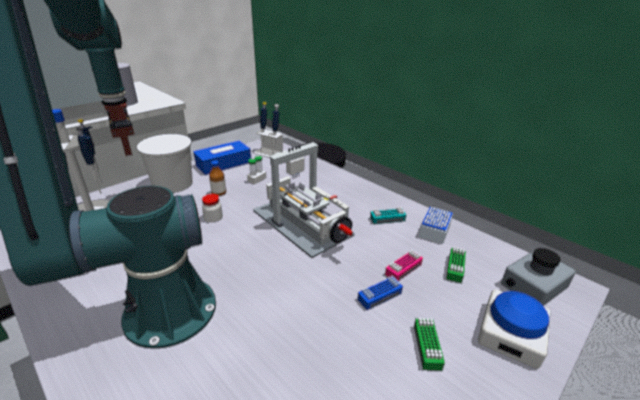

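The scene view shows the stand at (340,225), with the pink rack at (267,187) and blue at (297,174). Candidates in the side view:
- (403,266) is pink with white tubes, so it fits.
- (388,214) is turquoise.
- (457,268) and (428,343) are green.
- (382,293) is blue.

I'll confirm this in a crop and fit the poses.

```bash
python3 - <<'E'
from h import *
c=capture("side"); s=capture("scene")
a=cv2.resize(c["image"][135:315,240:430],None,fx=3,fy=3,interpolation=2)
b=cv2.resize(s["image"][155:295,275:400],(0,0),fx=3,fy=3,interpolation=2)
im=np.zeros((540,760,3),np.uint8); im[:,:385]=a[:,185:]; im[:420,385:760]=b
im=np.zeros((560,800,3),np.uint8); im[:540,:420]=cv2.resize(c["image"][135:315,240:380],(420,540),interpolation=2); im[:420,425:800]=b; im[425:,425:]=cv2.resize(c["image"][250:300,355:430],(375,135),interpolation=2); cv2.imwrite("pics/z1.png",im)
for n,cam in [("side",c),("scene",s)]:
  hsv=cv2.cvtColor(cam["image"],cv2.COLOR_BGR2HSV); H,S,V=cv2.split(hsv)
  for q in ["pink_rack_center","blue_rack_center"]:
    for d in silhouettes(n,q):
        m=d["region"]; P=cloud(cam,m); 
        if len(P)<10: continue
        h=np.median(H[m]); P=P[P[:,2]>0.024]; P=P[np.linalg.norm(P-np.median(P,0),axis=1)<.09]
        (cx,cy),sz,ang=cv2.minAreaRect(P[:,:2].astype(np.float32)*1000)
        print(n,q,round(d["conf"],2),np.round(d["xy"]),"hue",h,"rect",np.round([cx,cy,*sz,ang],1),"zt",np.round(np.percentile(P[:,2],[50,98]),3))
  for d in silhouettes(n,"stand")[:1]:
    P=cloud(cam,d["region"])
    for lo,hi in [(.002,.016),(.262,.285)]:
        Q=P[(P[:,2]>lo)&(P[:,2]<hi)]
        print("stand",lo,len(Q),np.round(cv2.boxPoints(cv2.minAreaRect(Q[:,:2].astype(np.float32)*1000))) if len(Q)>5 else "")
  red=((H<8)|(H>174))&(S>150)&(V>80)
  k,l,st,ce=cv2.connectedComponentsWithStats(red.astype(np.uint8))
  for i in range(1,k):
    if st[i,4]>5: print("red",st[i],np.round(cloud(cam,l==i).mean(0),3),np.round(cloud(cam,l==i).std(0),3))
E
```

```text
side pink_rack_center 0.95 [427. 346.] hue 68.0 rect [ 390.4 -535.2  124.2   47.    42.7] zt [0.032 0.044]
side pink_rack_center 0.89 [390. 217.] hue 92.0 rect [ 763.3 -142.    53.   123.6   54.3] zt [0.033 0.045]
side pink_rack_center 0.73 [457. 268.] hue 68.0 rect [ 701.6 -445.1  127.4   46.1   23.7] zt [0.033 0.044]
side pink_rack_center 0.56 [404. 266.] hue 166.0 rect [ 579.6 -339.3   45.7  127.9   85.3] zt [0.033 0.044]
side blue_rack_center 0.61 [379. 293.] hue 111.0 rect [ 438.3 -356.4   46.2  123.7   76.6] zt [0.033 0.044]
side blue_rack_center 0.58 [302. 201.] hue 105.0 rect [529.7  40.2 154.  119.6  85. ] zt [0.116 0.138]
side blue_rack_center 0.38 [305. 210.] hue 105.0 rect [514.5  59.1 134.2 161.6  14.6] zt [0.115 0.183]
stand 0.002 1128 [[ 290.  -37.]
 [ 563. -193.]
 [ 932.  456.]
 [ 658.  611.]]
stand 0.262 316 [[435.  78.]
 [617.  72.]
 [618. 102.]
 [436. 108.]]
red [203 193  16  12 146] [0.314 0.306 0.081] [0.025 0.034 0.017]
red [339 224  13  11  82] [ 0.488 -0.177  0.117] [0.015 0.017 0.01 ]
scene pink_rack_center 0.97 [241. 231.] hue 90.0 rect [ 767.8 -137.1   49.2  122.    57.3] zt [0.031 0.043]
scene pink_rack_center 0.91 [224. 183.] hue 69.0 rect [ 703.1 -441.6  126.7   52.9   23.8] zt [0.031 0.043]
scene pink_rack_center 0.71 [286. 153.] hue 68.0 rect [ 396.5 -527.2  119.9   50.4   43.3] zt [0.031 0.042]
scene blue_rack_center 0.81 [300. 172.] hue 111.0 rect [ 443.4 -350.7   49.1  122.    78.9] zt [0.03  0.042]
red [305 173   9   6  32] [ 0.49  -0.179  0.12 ] [0.004 0.013 0.003]
red [617 177   5   5  16] [0.179 0.539 0.391] [0.005 0.003 0.001]
red [301 211   7   3   8] [ 0.601 -0.016  0.117] [0.007 0.002 0.002]
red [441 241  22  17 257] [0.314 0.306 0.083] [0.016 0.016 0.006]
```

View pics/z1.png

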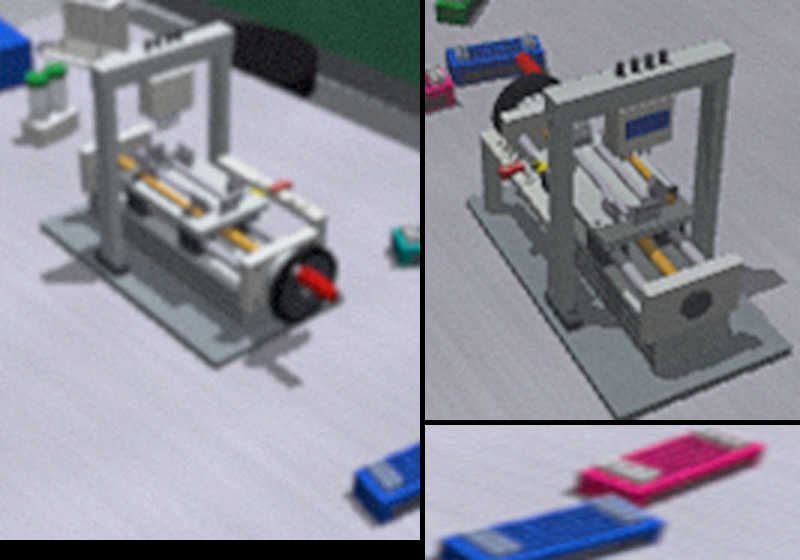

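The crop confirms the pink rack with white tubes at side (403,266), next to the blue one. The handle is up toward the robot, and the table is near the mark. Next I'll take a close look from above with the wrist camera.

```bash
python3 - <<'E'
from h import *
q=current_orientation(); p=np.array(current_position())
c=capture("wrist"); Rt=Ro.from_quat(q).as_matrix()
print("cam in tool",np.round(Rt.T@(-c["R"].T@c["t"]-p),3),"\n",np.round(c["R"]@Rt,3),c["intrinsics"][0,0])
servo_line([p[0],p[1],.42],rate=.3)
# tool x = stand? choose tool y along world x (closing), z down
Q=Ro.from_matrix(np.array([[0,1,0],[1,0,0],[0,0,-1]]).T).as_quat()
js=[inverse_kinematics([.54,-.06,.42],(Ro.from_rotvec([0,0,a])*Ro.from_quat(Q)).as_quat()) for a in (0,np.pi)]
print([None if j is None else np.round(j,2) for j in js])
js=[j for j in js if j is not None]; goto_joints(min(js,key=lambda j:abs(j[5])))
w=capture("wrist"); cv2.imwrite("pics/w1.png",w["image"]); np.savez("w1.npz",**w)
print("cam",np.round(-w["R"].T@w["t"],3),w["R"].round(2).tolist(),current_clock(),current_position())
E
```

```text
cam in tool [ 0.067 -0.001 -0.163] 
 [[ 0.001  1.     0.   ]
 [-0.97   0.001 -0.244]
 [-0.244 -0.     0.97 ]] 304.9142662824481
[array([-0.24,  0.16,  1.31, -0.  ,  1.67, -0.24]), array([-0.24,  0.16,  1.31, -0.  ,  1.67,  2.9 ])]
cam [0.539 0.007 0.583] [[1.0, 0.0, -0.0], [0.0, -0.97, 0.24], [-0.0, -0.24, -0.97]] 5.025 [ 0.54008751 -0.05922326  0.42002814]
```

View pics/w1.png

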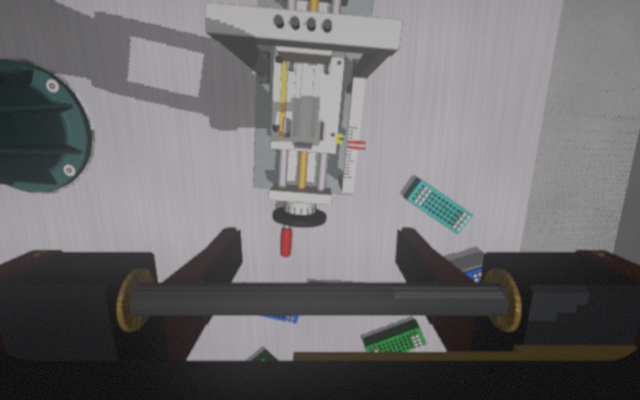

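The wrist view has the wheel at (300,215), the handle at (286,242), the yellow pointer at (340,139), the red mark at (356,145), and the portal at the top. Next I fit the stand's axis from this depth.

```bash
python3 - <<'E'
from h import *
w=dict(np.load("w1.npz")); im=w["image"]; H,S,V=cv2.split(cv2.cvtColor(im,cv2.COLOR_BGR2HSV))
v,u=np.mgrid[:400,:640]
red=((H<8)|(H>174))&(S>130)&(V>60)
yel=(H>20)&(H<35)&(S>150)
for n,m in [("handle",red&(u>270)&(u<300)&(v>220)&(v<262)),("markred",red&(u>340)&(u<375)&(v>130)&(v<155)),("yel",yel&(u>330)&(u<350)&(v>125)&(v<150)),("wheel",(V<60)&(u>265)&(u<335)&(v>200)&(v<230))]:
    P=cloud(w,m); print(n,m.sum(),np.round(np.median(P,0),4),np.round(P.min(0),4),np.round(P.max(0),4))
    if n in("handle","wheel"):
        P=P[np.abs(P-np.median(P,0)).max(1)<.06]; print(cv2.fitLine(P[:,:2].astype(np.float32),cv2.DIST_HUBER,0,.01,.01).ravel())
    if n in("handle","markred","yel"):
        vv,uu=np.nonzero(m); print("px",uu.min(),uu.max(),vv.min(),vv.max())
z=w["range_z"]; P=cloud(w,z>0)
U=P[(P[:,2]>.262)&(P[:,2]<.285)&(P[:,1]>.03)&(P[:,1]<.3)&(P[:,0]>.38)&(P[:,0]<.68)]
print("portal",cv2.minAreaRect(U[:,:2].astype(np.float32)*1000),np.median(U[:,2]))
B=P[(P[:,2]>.003)&(P[:,2]<.018)&(P[:,1]>-.25)&(P[:,1]<.2)&(P[:,0]>.38)&(P[:,0]<.68)]
print("base",len(B),cv2.minAreaRect(B[:,:2].astype(np.float32)*1000),np.median(B[:,2]))
for n in ["pointer","mark","nest","jaw_top","wheel_center","handle_grip"]:
    cc=capture("wrist") if n=="pointer" else None
    for d in spot_in("wrist",n)[:2]: print(n,round(d["conf"],2),np.round(d["xy"],1),pt(w,*d["xy"]))
cv2.imwrite("pics/z2.png",cv2.resize(im[40:270,240:390],None,fx=4,fy=4,interpolation=2)[:600] if 0 else cv2.resize(im[110:265,250:390],(542,600),interpolation=2))
E
```

```text
handle 211 [ 0.4867 -0.1752  0.1232] [ 0.4796 -0.1978  0.119 ] [ 0.4935 -0.1545  0.126 ]
[ 0.07616606  0.99709517  0.48648006 -0.17543559]
px 282 290 230 255
markred 3 [ 0.5964 -0.0174  0.1182] [ 0.5949 -0.0174  0.1179] [ 0.5978 -0.0173  0.119 ]
px 356 358 142 142
  return _methods._mean(a, axis=axis, dtype=dtype,
  ret = um.true_divide(
Traceback (most recent call last):
ValueError: zero-size array to reduction operation minimum which has no identity
```

```bash
python3 - <<'E'
from h import *
w=dict(np.load("w1.npz")); im=w["image"]; H,S,V=cv2.split(cv2.cvtColor(im,cv2.COLOR_BGR2HSV))
cv2.imwrite("pics/z2.png",cv2.resize(im[110:265,250:390],(542,600),interpolation=2))
v,u=np.mgrid[:400,:640]
P=cloud(w,(V<60)&(u>265)&(u<335)&(v>200)&(v<230)); P=P[(P[:,2]>.08)&(P[:,2]<.15)]
print("wheel",len(P),np.round(np.percentile(P,[1,50,99],axis=0),4).tolist(),cv2.fitLine(P[:,:2].astype(np.float32),cv2.DIST_HUBER,0,.01,.01).ravel())
P=cloud(w,w["range_z"]>0)
def sel(z0,z1,y0,y1,x0=.38,x1=.68): return P[(P[:,2]>z0)&(P[:,2]<z1)&(P[:,1]>y0)&(P[:,1]<y1)&(P[:,0]>x0)&(P[:,0]<x1)]
U=sel(.262,.285,.03,.3); print("portal",cv2.minAreaRect(U[:,:2].astype(np.float32)*1000),np.median(U[:,2]))
B=sel(.004,.018,-.2,.2); 
# base left edge per y
for nm,Q,ys in [("base",B,np.arange(-.12,.06,.02)),("bar",sel(.105,.13,-.1,.12,.56,.65),np.arange(-.08,.1,.02))]:
    e=[]
    for y in ys:
        q=Q[np.abs(Q[:,1]-y)<.01]
        if len(q)>10: e.append([y,q[:,0].min(),q[:,0].max()])
    print(nm,np.round(e,4).tolist())
capture("wrist")
for n in ["pointer","mark","nest","jaw_top","wheel_center","handle_grip"]:
    for d in spot_in("wrist",n)[:2]: print(n,round(d["conf"],2),np.round(d["xy"],1),pt(w,*d["xy"]))
hs=Ro.from_quat(current_orientation()).as_matrix(); print(hs.round(3).tolist())
E
```

```text
wheel 36 [[0.4678, -0.1392, 0.0814], [0.496, -0.1355, 0.1115], [0.5431, -0.1335, 0.122]] [ 0.99707586 -0.07641856  0.5080196  -0.1364665 ]
portal ((524.6826171875, 94.57264709472656), (26.93926429748535, 180.3067169189453), 85.58763122558594) 0.27355460372994395
base [[-0.12, 0.5627, 0.6011], [-0.1, 0.4135, 0.5778], [-0.08, 0.417, 0.5848], [-0.06, 0.4179, 0.5862], [-0.04, 0.4185, 0.5877], [-0.02, 0.3855, 0.5892], [0.0, 0.4229, 0.5904], [0.02, 0.4235, 0.5919], [0.04, 0.3892, 0.5931]]
bar [[-0.08, 0.5757, 0.5943], [-0.06, 0.577, 0.5956], [-0.04, 0.5608, 0.5975], [-0.02, 0.5605, 0.6085], [0.0, 0.5602, 0.6007], [0.02, 0.56, 0.6018], [0.04, 0.5611, 0.6037], [0.06, 0.5608, 0.6055], [0.08, 0.5605, 0.609]]
pointer 0.56 [310.7 105.7] [0.52771129 0.03402014 0.11690237]
mark 0.88 [304.9  83.5] [0.5191571  0.06434465 0.11546821]
nest 0.65 [306.6 104.2] [0.52185532 0.03685863 0.11587873]
jaw_top 0.74 [283.4 104.8] [0.48734749 0.03507328 0.12106915]
wheel_center 0.77 [307.5  86. ] [0.52345804 0.06164782 0.11543612]
handle_grip 0.71 [283.6 239.1] [ 0.48378136 -0.17010957  0.1232327 ]
handle_grip 0.48 [299.5 217. ] [ 0.50923275 -0.1364222   0.11274433]
[[-0.0, 1.0, 0.0], [1.0, 0.0, -0.0], [-0.0, 0.0, -1.0]]
```

View pics/z2.png

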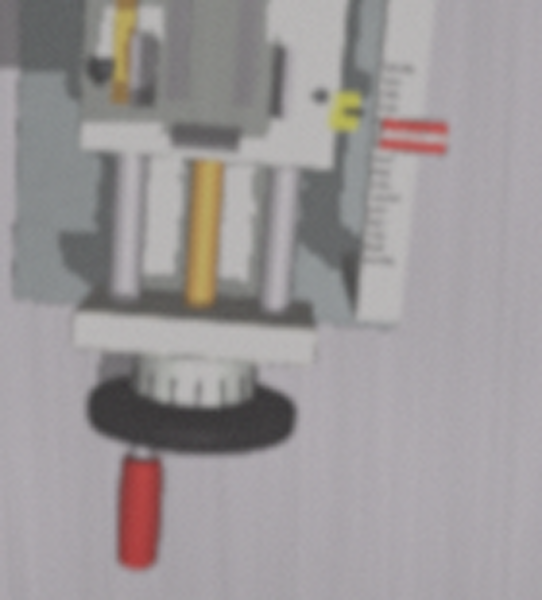

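The stand's axis is tilted 4.4° from world y, and the portal, wheel, handle and bar agree on this. The pointer at crop (350,112) is about 10 mm past the mark at (412,137). The handle lies 34 mm from the axis, which matches its given radius. Now I grip the handle and wind back.

```bash
cat >> h.py <<'E'
X=np.array([.0767,.997,0]);X/=np.linalg.norm(X); Z=np.array([0,0,1.]); Y=np.cross(Z,X)
C=np.array([.504,-.177,.085])-.002*X; L=np.radians(35)
tz=np.sin(L)*X-np.cos(L)*Z; ty=-Y; tx=np.cross(ty,tz)
QH=Ro.from_matrix(np.c_[tx,ty,tz]).as_quat()
def hp(phi,back=0): return C+.034*(np.cos(phi)*Y+np.sin(phi)*Z)+(.019-back)*tz
def wind(phi,dphi,rate=.13,step=np.radians(30)):
    n=int(np.ceil(abs(dphi)/step)); F=[]
    for i in range(n):
        phi+=dphi/n; servo_line(hp(phi),rate=rate); F.append(current_force())
        if np.linalg.norm(F[-1])>50: print("FORCE",F[-1]); break
    F=np.array(F); print("phi",phi,"F",F.min(0).round(1),F.max(0).round(1),"t",current_clock()); return phi
E
python3 - <<'E'
from h import *
print(tx.round(2)); phi=np.radians(58.8)
move_gripper(.05)
move_ptp(hp(phi,.09),QH); servo_line(hp(phi),rate=.15); print(current_force(),current_joint_pos())
move_gripper(0.0); print("gap",current_finger_gap(),current_grip_force(),current_force(),current_clock())
if .014<current_finger_gap()<.024:
    phi=wind(phi,-np.pi); open("phi","w").write(str(phi))
E
```

```text
[0.06 0.82 0.57]
[ 0.3216306  -0.45911074  0.95980929] [-0.79855196  0.59097257  1.6678775   0.45768157  1.33993004 -0.93450072]
gap 0.01795260317892826 29.99603417760227 [-1.23818852 -1.94490869  1.65635333] 8.6583
phi -2.1153390534171272 F [ 0.  -4.6 -1.6] [ 2.2 -0.6  3.5] t 10.3583
```

```bash
python3 - <<'E'
from h import *
phi=float(open("phi").read())
phi=wind(phi,-15.7,rate=.2); open("phi","w").write(str(phi))
move_gripper(.05); servo_line(hp(phi,.09),rate=.3)
# candidate poses at nest and rack
D=Ro.from_matrix(np.c_[X,-Y,-Z])
for a in (0,np.pi):
  print([None if (j:=inverse_kinematics(p,(Ro.from_rotvec([0,0,a])*D).as_quat())) is None else np.round(j,2).tolist() for p in ([.518,0,.13],[.518,0,.25])])
# look at the nest with the camera: tool x +y
move_ptp([.535,-.14,.36],D.as_quat())
w=capture("wrist"); np.savez("w2.npz",**w); cv2.imwrite("pics/w2.png",cv2.resize(w["image"][:330,170:470],(545,600),interpolation=2)); print(current_clock())
E
```

```text
phi -17.81533905341713 F [ -6.7 -10.2  -1.6] [ 6.5 -3.2 18.5] t 17.8583
[[-0.13, 0.35, 1.79, -0.0, 1.0, -0.06], [-0.13, 0.22, 1.65, -0.0, 1.28, -0.06]]
[None, None]
19.9167
```

View pics/w2.png

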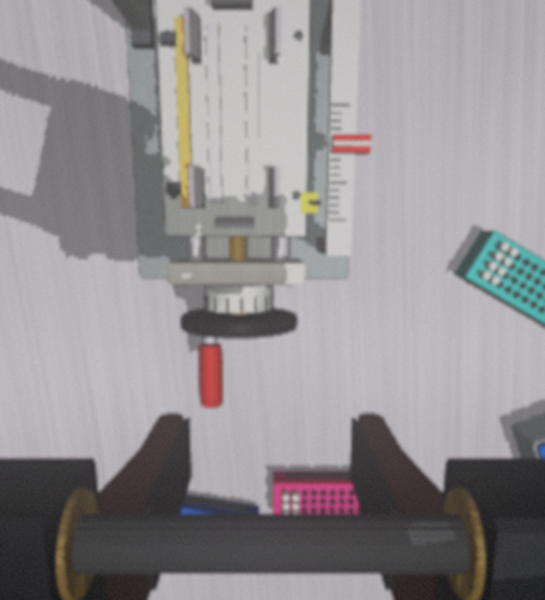

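The table is now back: the pointer at crop (315,203) is about 33 mm short of the mark at (370,144). The posts and both end stops of the nest are visible. Now I measure the nest.

```bash
python3 - <<'E'
from h import *
w=dict(np.load("w2.npz")); P=cloud(w,w["range_z"]>0)
O=np.array([.504,-.177,0])
s=(P-O)@X; y=(P-O)@Y
m=(P[:,2]>.128)&(P[:,2]<.146)&(s>.03)&(s<.4)&(np.abs(y)<.06)
v,u=np.nonzero(w["range_z"]>0); msk=np.zeros((400,640),np.uint8); msk[v[m],u[m]]=1
k,l,st,ce=cv2.connectedComponentsWithStats(msk)
lab=l[v,u]
for i in range(1,k):
    if st[i,4]>6:
        q=lab==i; print(st[i],"s",np.round(np.percentile(s[q],[3,50,97]),4),"y",np.round(np.percentile(y[q],[3,50,97]),4),"z",np.round(np.percentile(P[q,2],[50,97]),4))
m=(np.abs(s-.2)<.01)&(np.abs(y)<.1)
h,e=np.histogram(P[(np.abs(s-.19)<.03)&(np.abs(y)<.02),2],bins=np.arange(.08,.15,.004));print(h,e[0])
# mark/pointer
im=w["image"]; H,S,V=cv2.split(cv2.cvtColor(im,cv2.COLOR_BGR2HSV))
uu,vv=np.meshgrid(np.arange(640),np.arange(400))
for n,mm in [("yel",(H>20)&(H<35)&(S>120)&(uu>330)&(uu<350)&(vv>100)&(vv<120)),("red",((H<8)|(H>172))&(S>100)&(uu>345)&(uu<380)&(vv>65)&(vv<90))]:
    b=vv[mm]; a=uu[mm]; c0=onplane(w,a.mean(),b.mean(),.115); print(n,a.min(),a.max(),b.min(),b.max(),(c0-O)@X,(c0-O)@Y)
c=capture("wrist")
for d in silhouettes("wrist","nest")[:2]+spot_in("wrist","nest")[:3]: print(d["conf"],d["xy"],(onplane(w,*d["xy"],.12)-O)@np.c_[X,Y])
E
```

```text
[286   0  19   3  26] s [0.2424 0.2434 0.2439] y [-0.0069  0.0042  0.0127] z [0.1292 0.1306]
[271   4   9  29 204] s [0.2113 0.2241 0.2363] y [0.0222 0.0253 0.0291] z [0.1362 0.139 ]
[318   4   7  28 181] s [0.2113 0.2235 0.2363] y [-0.0305 -0.0271 -0.0237] z [0.137  0.1394]
[274  91   8  24 167] s [0.1201 0.1318 0.1444] y [0.0219 0.0252 0.0291] z [0.1363 0.1398]
[318  92   6  23 137] s [0.1195 0.1318 0.1441] y [-0.0299 -0.0263 -0.0238] z [0.1367 0.1395]
[288 119  21   7 126] s [0.1062 0.1097 0.1122] y [-0.0116  0.0006  0.0125] z [0.1371 0.1392]
[284 177  31   9 224] s [0.0303 0.0356 0.0408] y [-0.0161  0.0006  0.0178] z [0.1302 0.1322]
[  0   0   0   0   0   0   0   0 614 553 615   0   0   0   0   0   0] 0.08
yel 337 343 107 115 0.12358315069581816 -0.051068139350187065
red 353 373 74 83 0.16196840677383378 -0.07989646910755466
0.89 [301.8, 62.2] [ 0.18015967 -0.00399326]
0.72 [297.7, 63.7] [0.17846893 0.001012  ]
```

The nest's middle is at s = 0.178, y = 0. The posts are symmetric, and the stops lie about ±64 mm from it, as they should. Next I look at the pink rack with the wrist camera in the grasp orientation.

```bash
python3 - <<'E'
from h import *
a=np.radians(-4.7); q=Ro.from_matrix(np.c_[[np.cos(a),np.sin(a),0],[np.sin(a),-np.cos(a),0],[0,0,-1]]).as_quat()
j=inverse_kinematics([.46,-.33,.30],q); print(np.round(j,2)); goto_joints(j)
w=capture("wrist"); np.savez("w3.npz",**w); cv2.imwrite("pics/w3.png",w["image"]); 
H,S,V=cv2.split(cv2.cvtColor(w["image"],cv2.COLOR_BGR2HSV))
m=(H>155)&(H<176)&(S>110)&(V>60); m=cv2.morphologyEx(m.astype(np.uint8),cv2.MORPH_CLOSE,np.ones((9,9)))
k,l,st,ce=cv2.connectedComponentsWithStats(m); i=1+st[1:,4].argmax(); print(st[i])
P=cloud(w,l==i); P=P[(P[:,2]>.026)&(P[:,2]<.05)]
print("rect",cv2.minAreaRect(P[:,:2].astype(np.float32)*1000),np.percentile(P[:,2],[5,50,95]))
cv2.imwrite("pics/z3.png",(l==i).astype(np.uint8)*255)
print(current_clock())
E
```

```text
[-0.74  0.25  1.48 -0.    1.42  0.91]
[ 299   32   34   98 3282]
rect ((580.4803466796875, -336.3617858886719), (43.981075286865234, 120.9480209350586), 85.75618743896484) [0.0314022  0.03294616 0.04371405]
21.2333
```

View pics/w3.png

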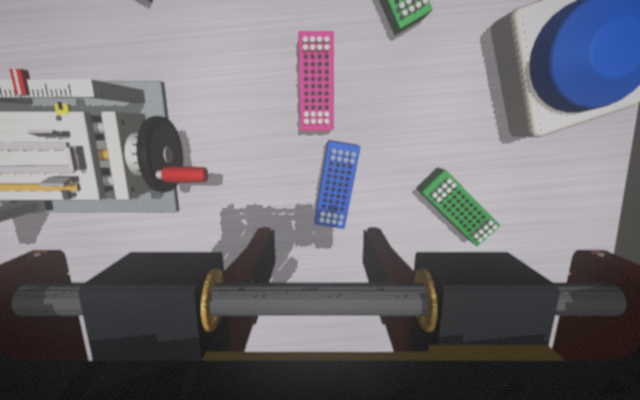

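The pink rack is at (316,81), with its centre at (0.5805, -0.3365) and yaw -4.2°. Its size comes out as 121×44 mm against a nominal 124×46. I grasp it 12 mm toward its wheel-side end so the wrist camera stays clear of the portal.

```bash
cat >> h.py <<'E'
O=np.array([.504,-.177,0]); NEST=O+.178*X; D=Ro.from_matrix(np.c_[X,-Y,-Z]).as_quat()
E
python3 - <<'E'
from h import *
a=np.radians(-4.24); t=np.array([np.cos(a),np.sin(a),0]); q=Ro.from_matrix(np.c_[t,[np.sin(a),-np.cos(a),0],[0,0,-1]]).as_quat()
g=np.array([.5805,-.3365,0])-.012*t
move_gripper(.075)
move_ptp(g+[0,0,.07],q); servo_line(g+[0,0,.006],rate=.15); f0=current_force()
move_gripper(0); print("gap",current_finger_gap(),current_grip_force(),np.round(current_force()-f0,1))
if current_finger_gap()>.04:
    servo_line(g+[0,0,.2],rate=.35); move_ptp(NEST-.12*X+.26*Z,D)
    servo_line(NEST-.012*X+.22*Z,rate=.25)
    w=capture("wrist"); cv2.imwrite("pics/w4.png",w["image"])
    s=capture("side"); cv2.imwrite("pics/s4.png",s["image"])
print(current_position(),current_finger_gap(),current_force(),current_clock())
E
```

```text
gap 0.04564742144171219 30.000033974647522 [-0.4  0.6  3.2]
[ 0.51746488 -0.01304206  0.22054792] 0.0458713027700856 [ 0.05702485 -0.32469345 -0.85962126] 26.55
```

```bash
python3 - <<'E'
from h import *
T=NEST-.012*X
print(T, current_position())
hit=servo_line(T+.132*Z,rate=.08,contact_N=8); print(hit,current_position(),current_force())
move_gripper(.062); print(current_clock())
servo_line(T+.20*Z,rate=.3); move_gripper(0)
servo_line(NEST+.20*Z,rate=.3); f0=np.array(current_force())
w=servo_line(NEST+.150*Z,rate=.05,contact_N=14); print("press",w,current_position(),np.round(current_force()-f0,1),current_clock())
E
```

```text
[ 0.51673289 -0.01148905  0.        ] [ 0.51746488 -0.01304206  0.22054792]
False [ 0.51736744 -0.01160044  0.13235117] [ 2.85779517  0.05693028 -2.71339383]
28.2833
press True [5.17268540e-01 4.85809001e-04 1.52323618e-01] [-2.  -0.2  6.4] 30.825
```

```bash
python3 - <<'E'
from h import *
w=servo_line(NEST+.158*Z,rate=.1); f0=np.array(current_force())
w=servo_line(NEST+.147*Z,rate=.04,contact_N=18); print("press",w,current_position(),np.round(current_force()-f0,1)); sleep(.3); print(np.round(current_force()-f0,1))
servo_line(NEST+.19*Z,rate=.3); servo_line(NEST-.14*X+.33*Z,rate=.35)
w=capture("wrist"); np.savez("w5.npz",**w); cv2.imwrite("pics/w5.png",cv2.resize(w["image"][:280,200:440],(514,600),interpolation=2))
P=cloud(w,w["range_z"]>0); H,S,V=cv2.split(cv2.cvtColor(w["image"],cv2.COLOR_BGR2HSV)); m=((H>155)&(H<176)&(S>90))[w["range_z"]>0]
s=(P-O)@X; y=(P-O)@Y; m&=(s>.08)&(s<.27)&(P[:,2]>.14)
A=np.c_[s[m],y[m],np.ones(m.sum())]; z=P[m,2]; k=z<.16
co=np.linalg.lstsq(A[k],z[k],rcond=None)[0]; print("tilt",co[:2],"z at nest",co@[.178,0,1],np.median(z))
print("s",np.percentile(s[m],[1,50,99]),"y",np.percentile(y[m],[1,50,99]),current_clock())
E
```

```text
press True [5.18327974e-01 3.65046256e-04 1.52328633e-01] [-1.3  0.2 10.3]
[-1.3 -0.2  8.6]
tilt [0.00099206 0.00126058] z at nest 0.15272098063056008 0.15271377567523084
s [0.11771043 0.17462714 0.22233178] y [-0.02204051  0.00043528  0.02253125] 32.675
```

View pics/w5.png

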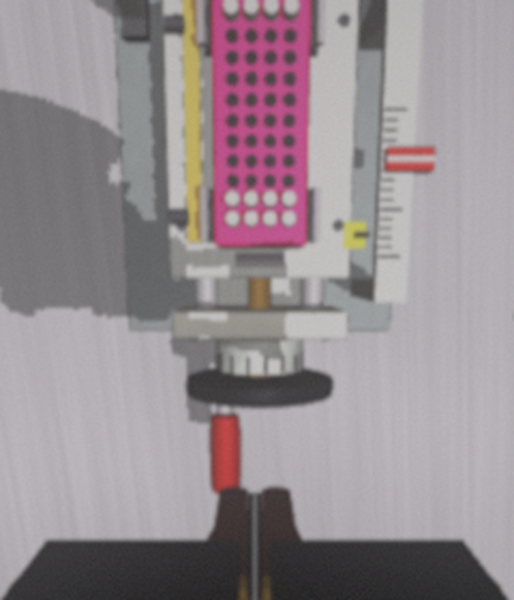

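The rack is seated flat: its top is at 0.1527, tilt about 0.001, and the press contact came at 0.1523 twice. The pointer line is at crop (360,235) and the mark at (411,159). I wind forward to about 2–3 mm short, then re-measure.

```bash
cat >> h.py <<'E'
def offset(w):
    """pointer black line minus mark line along X, by their pixels on the 115 mm plane"""
    H,S,V=cv2.split(cv2.cvtColor(w["image"],cv2.COLOR_BGR2HSV))
    v,u=np.mgrid[:400,:640]; K=w["intrinsics"]
    d=np.stack([(u-K[0,2])/K[0,0],(v-K[1,2])/K[1,1],np.ones(u.shape)],-1)@w["R"]; o=-w["R"].T@w["t"]
    G=o+d*((.115-o[2])/d[...,2])[...,None]-O; s=G@X; y=G@Y
    yel=(H>20)&(H<36)&(S>110)&(y>-.07)&(y<-.04)&(s>.1)&(s<.2)
    red=((H<8)|(H>172))&(S>90)&(y<-.065)&(y>-.11)&(s>.13)&(s<.19)
    f=lambda m:(round(float((np.percentile(s[m],2)+np.percentile(s[m],98))/2),4),round(float(s[m].mean()),4),round(float(y[m].min()),4),round(float(y[m].max()),4),int(m.sum()))
    a,b=f(yel),f(red); return a,b,a[0]-b[0]
E
python3 - <<'E'
from h import *
w=dict(np.load("w5.npz")); o=offset(w); print(o)
for p in [(200+360/2.142,235/2.142),(200+411/2.142,159/2.142)]: print((onplane(w,*p,.115)-O)@np.c_[X,Y])
phi=float(open("phi").read())
move_gripper(.05)
move_ptp(hp(phi,.09),QH); servo_line(hp(phi),rate=.2); move_gripper(0); print("gap",current_finger_gap(),current_clock())
d=-o[2]-.003
if .014<current_finger_gap()<.024 and .030<d<.042:
    phi=wind(phi,1.57+d/.016*2*np.pi,rate=.2); open("phi","w").write(str(phi))
    move_gripper(.05); servo_line(hp(phi,.09),rate=.3)
    move_ptp(NEST-.14*X+.33*Z,D)
    w=capture("wrist"); np.savez("w6.npz",**w); print(offset(w),current_clock())
    cv2.imwrite("pics/w6.png",cv2.resize(w["image"][50:150,330:430],(600,600),interpolation=2))
E
```

```text
((0.1238, 0.1237, -0.0565, -0.0479, 69), (0.1622, 0.162, -0.0924, -0.0675, 152), -0.03840000000000002)
[ 0.12297916 -0.05523904]
[ 0.16200019 -0.08100436]
gap 0.017518313927821154 35.55
phi -2.3437915612822877 F [ -2.1  -7.  -10. ] [ 7.4 -2.7  9.4] t 43.05
((0.159, 0.1593, -0.0564, -0.0469, 75), (0.1623, 0.1621, -0.0925, -0.0674, 153), -0.0032999999999999974) 45.1667
```

View pics/w6.png

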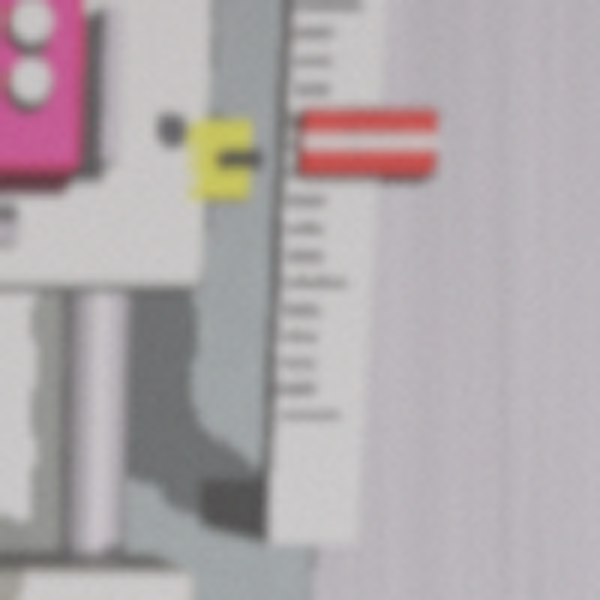

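The pointer line at (240,157) is 15 px below the mark line at (368,142). At about 5.3 px/mm that is 2.9 mm short. I finish with the last forward turn and check.

```bash
python3 - <<'E'
from h import *
phi=float(open("phi").read())
move_ptp(hp(phi,.09),QH); servo_line(hp(phi),rate=.2); move_gripper(0); print("gap",current_finger_gap(),current_clock())
phi=wind(phi,.00295/.016*2*np.pi,rate=.1,step=.2); open("phi","w").write(str(phi))
sleep(.2); move_gripper(.05); servo_line(hp(phi,.09),rate=.3)
move_ptp(NEST-.11*X+.33*Z,D); sleep(.2)
w=capture("wrist"); print(offset(w),current_clock(),current_force())
cv2.imwrite("pics/w7.png",cv2.resize(w["image"][50:150,330:430],(600,600),interpolation=2))
E
```

```text
gap 0.017743615712135362 47.3083
phi -1.1853292702710518 F [-4.6 -4.7  3.3] [ 3.  -2.2  7.6] t 48.8083
((0.1623, 0.1623, -0.0564, -0.0484, 64), (0.1622, 0.1622, -0.0926, -0.0673, 128), 9.999999999998899e-05) 51.3833 [-0.32688856  0.2109187  -0.1124583 ]
```

View pics/w7.png

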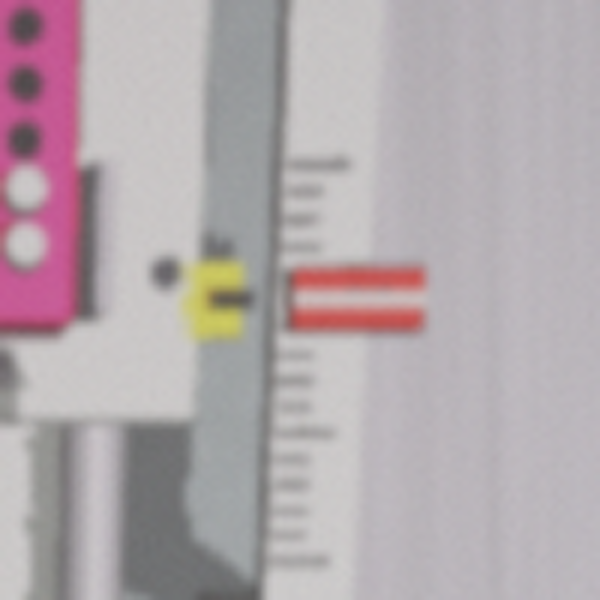

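The pointer line at (230,299) meets the mark line at (358,299), the last turn was forward, and the arm is clear. Handing in.

```bash
python3 -c "
from h import *
print(close_job())"
```

```text
the job is handed in; nothing more can be done
None
```

I handed in the job at about 51 s of 72: the pink rack is pressed flat and home in the nest, the pointer is on the mark (about 0.1 mm off in the last picture), the last turn was forward, and the wheel is released; the verdict was not shown.

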